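# Thread the guide rod through both bushings and hold it

## Robot

A 6-joint arm with a two-finger parallel gripper is mounted at the origin on a cart in front of the work surface, level with it; the furniture and walls round the work are solid. World frame = base frame: x ahead of the robot, y to its left, z up, the work surface at z = 0. Lengths are in m, angles in rad, forces in N, time in s.
With the tool pointing down it reaches from about 0.25 to 0.775 m from the base axis. Payload 4 kg.
Tool frame: the origin (TCP) lies at the very end of the fingers, on their centre line; the grasp point (between the pads) lies 19 mm behind it; z points along the fingers, y is the line along which they close (so a half turn about z gives the same grasp; the last joint's range is limited). The gripper opens to 94 mm and grips with 3 to 60 N. Pads are 16 mm wide; open, the fingers measure 119 mm over their backs; the gripper's body (75 mm by 177 mm) begins 78 mm behind the grasp point.
Start: joints at [-1.352, 0.087, 1.371, -0, 1.684, -0.103], TCP at [0.174, -0.522, 0.206] pointing down, gripper open.
Joint ranges: [-3.1, 3.1], [-0.76, 2.03], [0.27, 2.55], [-1.08, 4.22], [0.17, 2.65], [-2.57, 2.57]. Speed limits (rad/s): [2.79, 2.79, 3.14, 3.14, 3.14, 3.14].

## Interface

Orientations are given as [roll, pitch, yaw] about the fixed x, y, z axes, in that order (R = Rz(yaw) Ry(pitch) Rx(roll)).
In Python, from bench import robot gives the robot as it stands. The module is installed in compiled form; this text tells all that it offers.
- The arm moves only by the tool move_arm, never from a script. Its argument "deltas" is one flat list of numbers, 7 for each row, row after row: the turn, a rotation vector about the tool's x, y, z in rad, then the shift along the tool's x, y, z in cm, then the closure, from -1 (fully open) to 1 (shut). A call has 1 to 8 rows; each row is the pose to reach, as a shift and turn from the pose commanded when the call began, along the tool's axes at that moment; what a row does not reach only later rows make up. A row lasts 1/10 s, in which the tool goes at most 50 mm and 8.59 degrees, less where a joint would pass 70% of its speed; a pose out of reach is approached as far as the arm can. A call with a gripper value outside its range is refused whole. The fingers move at their own pace and stop on an object; the grip force is fixed at half the most. Time passes only in rows, so rows that repeat a pose let the fingers close. It gives the time, the measured TCP pose, the force, the opening and the grip force at its end, in the units of the state.
- robot.get_obs(): the state, without advancing time (a new reading comes with each control period).
- robot.snapshot(name): name is "scene" or "side" or "wrist"; returns a dict with "image" (480x640x3 uint8, red, green, blue), "depth" (480x640 float32, m along the optical axis (not along the pixel's ray), 0 where there is no reading), "fov_y" (degrees; the focal length in pixels is half the picture's height over the tangent of half this angle, whatever the lens; pixels are square), "cx", "cy" (the principal point, pixels), "D" ([k1, k2, p1, p2, k3] as OpenCV has them; the pictures are not rectified), "origin" and "orientation" of the camera in the world; the wrist camera has in their place "T_tool_cam" (4x4, takes a point from camera to tool coordinates, whose origin is the TCP and whose axes are the flange's). Camera axes: x right, y up, looking along -z (the intrinsics and any distortion apply to the point x, -y, -z); pixel columns grow to the right and rows downward; lengths in m; the calibration is good to about 2 mm. A picture is of the moment at which its call begins: read the wrist's pose just before it.
- robot.close_job(): hands the job in; it is judged then, once.
The state is a dict: "time": time; "joint_positions": joint angles; "qvel": joint speeds; "joint_torque": joint torques, N m; "tool_pos": TCP position; "ee_rot": TCP orientation; "wrist_force": force on the tool from outside, world axes, zero at the start; "wrist_torque": the same for the moment, N m; "width": finger opening in m; "finger_force": force on a finger pad.
Only numpy, scipy, OpenCV 4.12 (cv2) and the standard library are available. Lean on these libraries where they do the work, as an engineer would, in place of code of your own. Each camera call takes 0.05 s, during which the arm holds its last target. There are 200 camera calls.

## Task

Lift the round cap off the upper bushing of the alignment stand and set it down flat on the table; do not drop it. Then draw the long rod out of the holder and thread it, point down, through the upper and then the lower bushing, and finish while holding it there by its head so that I can tighten the clamps: its point sticks out well below the lower bushing but hangs clear of the foot plate, and its head stays clear above the upper bushing. Leave the short rod in the holder and the other things on the table where they are.

Things in the scene. Friction and masses are not known exactly. Their poses are not given: they have to be found in the camera images.
- stand: Alignment stand, fixed. Foot plate 140x100 mm, 10 mm thick, from 40 mm in front of (-x) to 100 mm behind the bore axis; column 22x56 mm, 120 mm high, 57 to 79 mm behind the axis (+x). From it two arms, one above the other, 14 mm thick, 36 mm across, reach forward, each with an upright bronze bushing on one common bore axis. Origin: on that axis at table level; z up, x towards the column.
- top_bush (a point): Centre of the upper bushing's mouth, on the bore axis, 135 mm above the table. The bushing reaches down to 100 mm (its arm: 106 to 120 mm). Bore 16 mm, outside 24 mm; its top 10 mm flare like a funnel to 23 mm inside, 31 mm outside.
- low_bush (a point): Centre of the lower bushing's lower end, on the bore axis, 44 mm above the table (34 mm above the top of the foot plate). The bushing, shaped like the upper one, reaches up to 79 mm (its arm: 50 to 64 mm).
- cap_center (a point): Plain turned aluminium cap, a disc 34 mm across and 10 mm thick, loose; at the start it lies flat on the upper bushing and covers its mouth. The point is its centre, half-way up (5 mm above its underside); z is its axis.
- cap: The same cap; origin at the centre of its underside.
- holder: Grey rod holder, fixed: block 60x130x55 mm (x, y, z) with two upright blind bores of 14 mm, 45 mm deep (floor 10 mm above the table), 35 mm either side of its centre along its y axis. One holds the long rod, the other the short rod; which is where varies, and holder and stand may swap sides. Origin at the centre of its underside.
- long_rod_head (a point): Long rod: steel shank 12 mm thick, 125 mm long, below a round aluminium head 24 mm across, 35 mm high, with thin dark rings; 0.1 to 0.21 kg. Stands loosely, point down, in the holder; its head is the higher of the two. This point: centre of the head, 142.5 mm above the rod's lower end, about 152 mm above the table at the start; z is the rod's axis, towards the head.
- long_rod_tip (a point): Centre of the lower end of the long rod; the last 6 mm taper to 6 mm across.
- long_rod: The long rod; origin at its lower end, z along the rod towards the head.
- short_rod_head (a point): Short rod, not wanted: the same head and thickness, but the shank is 65 mm long. The point is the centre of its head, about 92 mm above the table. Stays in the holder.
- glue_stick_b_center (a point): Bystander: glue stick standing upright, 30 mm across, 98 mm high, loose; its centre.
- gear_b_center (a point): Bystander: flat printed gear lying down, 40 mm across, 9 mm thick, loose; its centre.
- test_cube_b_center (a point): Bystander: printed 20 mm test cube, loose; its centre.
- mug_b_center (a point): Bystander: mug, 80 mm across without its handle, 91 mm high, loose; its centre. The front middle of the table, nearer the robot than the gear, is free: 0.40 to 0.50 m ahead of the robot, within 40 mm of its centre line.
Mind the look-alikes: they are no part of the job. What is shaped like the stand but purple is not meant.

How it is judged:
By the outcome, as a careful person would: the job done as asked, in the order asked, and still so for the second after the job is handed in, while the arm keeps its last pose, push and grip.
It also fails if it takes over 69 s, if anything falls off the work surface, if the arm or the gripper's body presses on something with over 40 N, if the wrist force passes 120 N, or if a joint passes its speed limit or range.

## Working session

There is one attempt and no reset: what is moved stays moved. The work goes in short steps, Python scripts to look and compute and a tool call to move; the robot and the scene stay as the last step left them, time stands still between calls to the robot, and variables do not carry over. Pictures are saved under pics/ and viewed, at most 10 in all, crops included, and the job is handed in when it is done.

Besides the shell and the picture viewer there is one more tool, called after ">>>" as name(argument=value, ...) on one line, values as JSON. move_arm: Moves the arm, as the interface text tells. Its arguments: {"type":"object","properties":{"deltas":{"type":"array","items":{"type":"number"}}},"required":["deltas"]}

```bash
mkdir -p pics
cat > h.py <<'E'
import numpy as np, cv2
from scipy.spatial.transform import Rotation as R
from bench import robot
def cam(s,obs=None):
    f=240/np.tan(np.radians(s["fov_y"])/2)
    K=np.array([[f,0,s["cx"]],[0,f,s["cy"]],[0,0,1.]])
    if "T_tool_cam" in s:
        T=np.eye(4);T[:3,:3]=R.from_euler('xyz',obs["ee_rot"]).as_matrix();T[:3,3]=obs["tool_pos"]
        T=T@np.array(s["T_tool_cam"])
    else:
        T=np.eye(4);o=np.array(s["orientation"]);T[:3,:3]=o if o.shape==(3,3) else R.from_euler('xyz',o).as_matrix();T[:3,3]=s["origin"]
    return K,np.array(s["D"],float),T
def rays(c,uv):
    K,D,T=c
    p=cv2.undistortPoints(np.array(uv,float).reshape(-1,1,2),K,D).reshape(-1,2)
    d=np.c_[p[:,0],-p[:,1],-np.ones(len(p))]
    return T[:3,3],d@T[:3,:3].T   # per unit depth
def onz(c,uv,z):
    o,d=rays(c,uv);return o+d*((z-o[2])/d[:,2])[:,None]
def pts(c,s):
    v,u=np.mgrid[0:480,0:640];o,d=rays(c,np.c_[u.ravel(),v.ravel()])
    return (o+d*s["depth"].reshape(-1,1)).reshape(480,640,3)
def proj(c,P):
    K,D,T=c
    q=(np.array(P,float).reshape(-1,3)-T[:3,3])@T[:3,:3]
    return cv2.projectPoints(q*[1,-1,-1],np.zeros(3),np.zeros(3),K,D)[0].reshape(-1,2)
def snap(n):
    o=robot.get_obs();s=robot.snapshot(n);return s,cam(s,o)
def save(n,im): cv2.imwrite(f"pics/{n}.png",cv2.cvtColor(im,cv2.COLOR_RGB2BGR))
E
python3 - <<'E'
from h import *
for n in("scene","side"):
    s,c=snap(n);save(n+"0",s["image"]);np.savez(n+"0",P=pts(c,s),im=s["image"]);print(n,c[2].round(3),s["fov_y"],c[1])
print(robot.get_obs())
E
```

```text
scene [[-0.574  0.35  -0.74  -0.392]
 [-0.819 -0.251  0.516  0.768]
 [-0.005  0.903  0.43   0.695]
 [ 0.     0.     0.     1.   ]] 45.565871025020016 [0.02790868 0.         0.         0.         0.        ]
side [[ 0.986  0.076 -0.148  0.438]
 [-0.166  0.551 -0.818 -0.915]
 [ 0.019  0.831  0.556  0.761]
 [ 0.     0.     0.     1.   ]] 46.23242980440185 [0.00418468 0.         0.         0.         0.        ]
{'time': 0.1, 'joint_positions': array([-1.35210016e+00,  8.79160677e-02,  1.37203434e+00, -3.19167759e-05,
        1.68358048e+00, -1.03105212e-01]), 'qvel': array([-5.42264154e-05, -1.17634400e-03, -4.18831714e-03, -7.47538512e-04,
        2.22549057e-03, -7.16352068e-04]), 'joint_torque': array([ 2.00540329e-03, -3.41253269e+01, -3.03300512e+01,  7.20072258e-02,
        3.04443925e-02, -9.87595422e-05]), 'tool_pos': array([ 0.17383315, -0.52131876,  0.20443698]), 'ee_rot': array([-3.13966145e+00, -1.67935860e-04,  3.21797653e-01]), 'wrist_force': array([-0.43632696, -0.61937739, -0.44810262]), 'wrist_torque': array([-0.06612191,  0.03257018,  0.00214084]), 'finger_force': 0.0, 'width': 0.09428789385684809}
```

View pics/scene0.png

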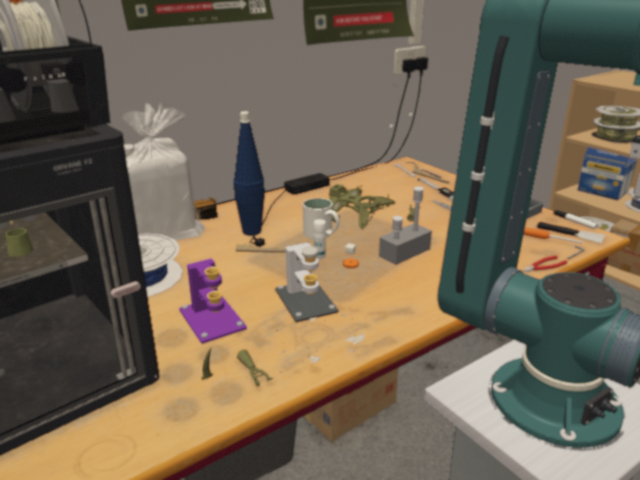

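View pics/side0.png

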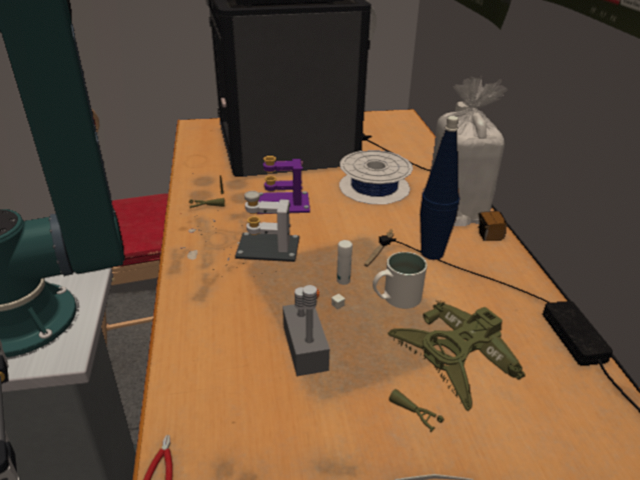

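The scene view shows these candidates:
- **Stand:** the grey one at (305,285) carries the cap at about (303,252). The purple look-alike is at (212,305).
- **Holder:** at (405,243). The tall rod's head is at (418,195) and the short rod's head at (398,225).
- **Cap and head look-alikes:** the glue stick at (319,235) and the white bottle top.

In the side view the cap is at (252,199), the long rod's head at (310,293) and the short one's at (299,298). I choose the grey stand with its cap, and the higher rod head.

Run:
```python
from h import *
from scipy import ndimage as nd
tiles=[]
for n,box in(("scene",(270,170,170,170)),("side",(225,170,130,210))):
    d=np.load(n+"0.npz");P=d["P"];im=d["im"]
    x,y,w,h=box
    sub=np.zeros((480,640),bool);sub[y:y+h,x:x+w]=1
    for lo,hi in((.138,.148),(.105,.112),(.16,.172),(.05,.058)):
        m=sub&(P[...,2]>lo)&(P[...,2]<hi)&(P[...,0]>.2)&(P[...,0]<.8)
        l,k=nd.label(m)
        for i in range(1,k+1):
            q=P[l==i];
            if len(q)>12:
                v,u=np.where(l==i);print(n,(lo,hi),len(q),"uv",u.mean().round(),v.mean().round(),"mean",q.mean(0).round(4),"min",q.min(0).round(3),"max",q.max(0).round(3))
    k=np.clip(600/h,0,3.4);tiles.append(cv2.resize(im[y:y+h,x:x+w],(int(w*600/h*.8),480),interpolation=cv2.INTER_CUBIC))
save("crop",np.hstack(tiles));print(np.hstack(tiles).shape)
```

```text
scene (0.138, 0.148) 35 uv 417.0 199.0 mean [ 0.5412 -0.1878  0.1429] min [ 0.533 -0.207  0.138] max [ 0.55  -0.179  0.148]
scene (0.138, 0.148) 145 uv 309.0 251.0 mean [0.4696 0.1866 0.1434] min [0.455 0.167 0.138] max [0.491 0.203 0.147]
scene (0.105, 0.112) 15 uv 416.0 211.0 mean [ 0.5454 -0.1905  0.1081] min [ 0.541 -0.196  0.105] max [ 0.548 -0.184  0.112]
scene (0.105, 0.112) 42 uv 397.0 218.0 mean [ 0.5395 -0.1218  0.1088] min [ 0.53  -0.133  0.105] max [ 0.555 -0.112  0.112]
scene (0.105, 0.112) 34 uv 290.0 254.0 mean [0.536  0.1915 0.1084] min [0.517 0.184 0.105] max [0.555 0.198 0.112]
scene (0.105, 0.112) 35 uv 309.0 268.0 mean [0.4631 0.1923 0.1092] min [0.455 0.175 0.106] max [0.476 0.203 0.112]
scene (0.16, 0.172) 59 uv 418.0 190.0 mean [ 0.5445 -0.1895  0.167 ] min [ 0.532 -0.203  0.16 ] max [ 0.559 -0.179  0.172]
scene (0.05, 0.058) 28 uv 308.0 220.0 mean [ 0.7582 -0.005   0.0541] min [ 0.742 -0.014  0.05 ] max [0.783 0.001 0.058]
scene (0.05, 0.058) 18 uv 328.0 219.0 mean [ 0.7311 -0.0503  0.0538] min [ 0.728 -0.069  0.05 ] max [ 0.741 -0.039  0.058]
scene (0.05, 0.0
[... 1514 characters left out ...]
de (0.05, 0.058) 18 uv 298.0 190.0 mean [0.5972 0.3431 0.0546] min [0.588 0.34  0.051] max [0.606 0.347 0.058]
side (0.05, 0.058) 27 uv 255.0 232.0 mean [0.4756 0.1653 0.0542] min [0.463 0.16  0.05 ] max [0.488 0.17  0.057]
side (0.05, 0.058) 42 uv 269.0 232.0 mean [0.5078 0.1584 0.0546] min [0.49  0.149 0.051] max [0.526 0.164 0.058]
side (0.05, 0.058) 25 uv 282.0 236.0 mean [0.5363 0.1385 0.0538] min [0.526 0.133 0.05 ] max [0.547 0.143 0.058]
side (0.05, 0.058) 35 uv 345.0 264.0 mean [0.6548 0.0168 0.0538] min [0.642 0.01  0.05 ] max [0.67  0.026 0.058]
side (0.05, 0.058) 1341 uv 305.0 332.0 mean [ 0.5438 -0.1745  0.0541] min [ 0.511 -0.229  0.05 ] max [ 0.58  -0.097  0.058]
(480, 777, 3)
```

View pics/crop.png

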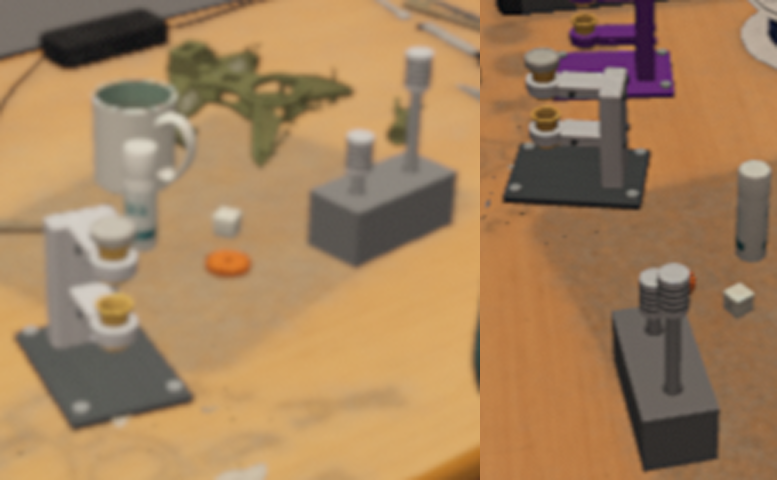

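The crop confirms the choice: the pale cap sits on the grey stand's upper bushing, and the taller of the two rods is the one nearer the camera, at -y. Measured positions:
- **Cap:** about (0.474, 0.182), top at 0.145, which matches the 0.135 + 0.010 expected.
- **Long rod head:** about (0.547, -0.194).
- **Short rod:** about (0.540, -0.123). The rods are 71 mm apart against 70 expected.

I'll use yaw π/2 throughout, so tool x is world +y and tool y is world +x.

>>> move_arm(deltas=[0, 0, -1.249, 50.7, -57.2, -5.5, -1, 0, 0, -1.249, 50.7, -57.2, -5.5, -1, 0, 0, -1.249, 50.7, -57.2, -5.5, -1, 0, 0, -1.249, 50.7, -57.2, -5.5, -1, 0, 0, -1.249, 50.7, -57.2, -5.5, -1, 0, 0, -1.249, 50.7, -57.2, -5.5, -1, 0, 0, -1.249, 50.7, -57.2, -5.5, -1, 0, 0, -1.249, 50.7, -57.2, -5.5, -1])

```text
time: 0.9
tool_pos: [0.3306, -0.1529, 0.2341]
ee_rot: [3.141, 0.0, 1.527]
wrist_force: [1.4, -0.2, 0.2]
width: 0.0943
finger_force: 0.0
```

>>> move_arm(deltas=[0, 0, -0.047, 34.4, 12.7, -2.5, -1, 0, 0, -0.047, 34.4, 12.7, -2.5, -1, 0, 0, -0.047, 34.4, 12.7, -2.5, -1, 0, 0, -0.047, 34.4, 12.7, -2.5, -1, 0, 0, -0.047, 34.4, 12.7, -2.5, -1, 0, 0, -0.047, 34.4, 12.7, -2.5, -1, 0, 0, -0.047, 34.4, 12.7, -2.5, -1, 0, 0, -0.047, 34.4, 12.7, -2.5, -1])

```text
time: 1.7
tool_pos: [0.4747, 0.1862, 0.258]
ee_rot: [-3.14, -0.001, 1.573]
wrist_force: [0.7, -1.0, -0.6]
width: 0.094
finger_force: 0.0
```

>>> move_arm(deltas=[0, 0, 0, 0, 0, 0, -1, 0, 0, 0, 0, 0, 0, -1])

```text
time: 1.9
tool_pos: [0.4739, 0.1816, 0.2587]
ee_rot: [-3.14, 0.001, 1.569]
wrist_force: [-0.5, -0.4, -0.0]
width: 0.0939
finger_force: 0.0
```

Run:
```python
from h import *
s,c=snap("wrist");save("w1",s["image"]);P=pts(c,s);print(robot.get_obs()["tool_pos"],robot.get_obs()["ee_rot"])
m=(abs(P[...,2]-.145)<.006)&(s["depth"]>0);print(m.sum())
n,l,st,ce=cv2.connectedComponentsWithStats(m.astype(np.uint8))
for i in range(1,n):
    if st[i][4]>200:
        cs,_=cv2.findContours((l==i).astype(np.uint8),0,2);e=cv2.minEnclosingCircle(max(cs,key=len))
        print(st[i],ce[i],e,onz(c,[e[0]],.145),P[l==i].mean(0),"diam",np.ptp(P[l==i],axis=0))
```

```text
[0.47385471 0.18116308 0.2589434 ] [-3.14087249e+00  1.08520394e-03  1.56744206e+00]
1694
[ 291  210   46   46 1694] [313.58146399 232.45985832] ((313.6155090332031, 232.28338623046875), 23.40729331970215) [[0.47178553 0.18438436 0.145     ]] [0.47175858 0.18414755 0.14476293] diam [0.03287638 0.03387265 0.0086418 ]
```

View pics/w1.png

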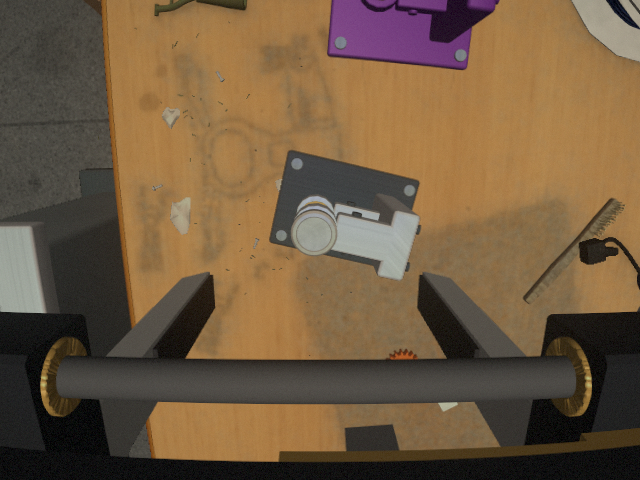

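The wrist view shows the cap at (314,232), centred on the grey stand's bushing and clear of the fingers. It measures about 33.5 mm across, against 34 expected. I'll go down so the fingertips stop just above the cap's underside, because they would hit the table on set-down otherwise.

>>> move_arm(deltas=[0, 0, 0, 0.25, -0.15, 4, -1, 0, 0, 0, 0.25, -0.15, 8, -1, 0, 0, 0, 0.25, -0.15, 10.5, -1, 0, 0, 0, 0.25, -0.15, 11.5, -1, 0, 0, 0, 0.25, -0.15, 11.9, -1, 0, 0, 0, 0.25, -0.15, 11.9, -1, 0, 0, 0, 0.25, -0.15, 11.9, -1])

```text
time: 2.65
tool_pos: [0.4739, 0.1849, 0.1422]
ee_rot: [3.138, -0.001, 1.568]
wrist_force: [-0.3, -0.2, 0.0]
width: 0.0937
finger_force: 0.0
```

Run:
```python
from h import *
o=robot.get_obs();print(o["tool_pos"],o["ee_rot"],o["wrist_force"])
s,c=snap("wrist");P=pts(c,s)
m=(abs(P[...,2]-.145)<.006)&(s["depth"]>0)&(np.hypot(P[...,0]-.473,P[...,1]-.183)<.03)
cs,_=cv2.findContours(m.astype(np.uint8),0,2);e=cv2.minEnclosingCircle(max(cs,key=len));print(e,onz(c,[e[0]],.145),P[m].mean(0),np.ptp(P[m],axis=0), np.median(P[m][:,2]))
```

```text
[0.47389911 0.18492618 0.14220299] [ 3.13809861e+00 -7.98916143e-04  1.56822111e+00] [-0.29246111 -0.23665458  0.02722926]
((311.87554931640625, 294.9161071777344), 37.249168395996094) [[0.47166675 0.18485095 0.145     ]] [0.47167128 0.18471612 0.14466811] [0.03402958 0.0341934  0.00861312] 0.14475983464847114
```

>>> move_arm(deltas=[0, 0, 0, 0, -0.2, 0.45, -1, 0, 0, 0, 0, -0.2, 0.45, -1, 0, 0, 0, 0, -0.2, 0.45, -1, 0, 0, 0, 0, -0.2, 0.45, -1])

```text
time: 3.1
tool_pos: [0.4708, 0.1851, 0.1357]
ee_rot: [3.141, 0.0, 1.569]
wrist_force: [0.4, 0.3, 0.3]
width: 0.0941
finger_force: 0.0
```

>>> move_arm(deltas=[0, 0, 0, 0, 0, -0.1, -1, 0, 0, 0, 0, 0, -0.1, -1, 0, 0, 0, 0, 0, -0.1, -1])

```text
time: 3.4
tool_pos: [0.4709, 0.1851, 0.1367]
ee_rot: [3.141, 0.0, 1.569]
wrist_force: [-0.1, 0.3, 0.1]
width: 0.094
finger_force: 0.0
```

>>> move_arm(deltas=[0, 0, 0, 0, 0, 0, 1, 0, 0, 0, 0, 0, 0, 1, 0, 0, 0, 0, 0, 0, 1, 0, 0, 0, 0, 0, 0, 1, 0, 0, 0, 0, 0, 0, 1, 0, 0, 0, 0, 0, 0, 1, 0, 0, 0, 0, 0, 0, 1, 0, 0, 0, 0, 0, 0, 1])

```text
time: 4.2
tool_pos: [0.4708, 0.185, 0.1367]
ee_rot: [3.142, 0.0, 1.569]
wrist_force: [0.2, -0.5, -1.1]
width: 0.0337
finger_force: 15.5
```

>>> move_arm(deltas=[0, 0, 0, 0, 0, 0, 1, 0, 0, 0, 0, 0, 0, 1, 0, 0, 0, 0, 0, -0.5, 1, 0, 0, 0, 0, 0, -1.5, 1, 0, 0, 0, 0, 0, -3, 1, 0, 0, 0, 0, 0, -5, 1, 0, 0, 0, 0, 0, -6, 1, 0, 0, 0, 0, 0, -6, 1])

```text
time: 5.0
tool_pos: [0.4721, 0.1854, 0.1997]
ee_rot: [3.136, -0.001, 1.569]
wrist_force: [0.5, -0.0, -0.5]
width: 0.0328
finger_force: 30.0
```

Run:
```python
from h import *
o=robot.get_obs();print(o["tool_pos"],o["width"],o["finger_force"])
s,c=snap("wrist");im=s["image"];P=pts(c,s)
for n,q in(("scene","a"),("side","b")):
    s2,c2=snap(n);np.savez(n+"1",P=pts(c2,s2));u,v=proj(c2,[o["tool_pos"]])[0].astype(int)
    t=cv2.resize(s2["image"][v-50:v+50,u-50:u+50],(300,300));im=im if n=="scene" and 0 else im
    if n=="scene":A=t
    else:B=t
save("lift",np.hstack([cv2.resize(im,(400,300)),A[:, 50:250],B[:,50:250]]))
Q=P.reshape(-1,3);g=s["depth"].ravel()>0
# bore axis: bronze mouth at z~.135 / arms
m=g&(np.hypot(Q[:,0]-.472,Q[:,1]-.185)<.03)&(abs(Q[:,2]-.131)<.007);print(m.sum(),Q[m].mean(0),Q[m].min(0),Q[m].max(0))
```

```text
[0.47213956 0.18542112 0.19970825] 0.03280657280092137 29.999907910823822
721 [0.47267041 0.18798736 0.13343803] [0.45809817 0.17765207 0.12402151] [0.48697904 0.19773702 0.1372906 ]
```

View pics/lift.png

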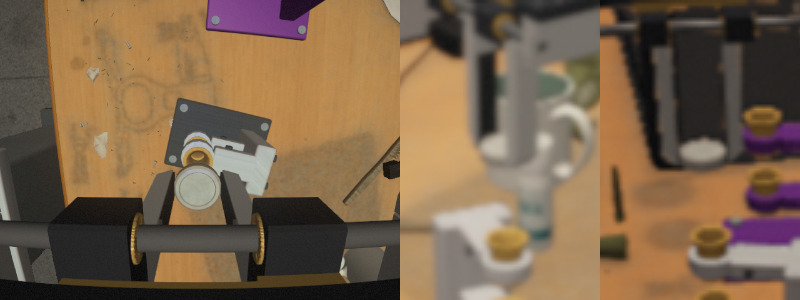

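The wrist view (left) shows the cap held level at the fingertips, at about (197,187). The scene and side crops show the bushing mouth now open. Next I'll carry the cap to the free spot at about (0.44, 0).

>>> move_arm(deltas=[0, 0, 0, -4, -1, 0, 1, 0, 0, 0, -8, -2, 0, 1, 0, 0, 0, -12, -3, 3, 1, 0, 0, 0, -15.5, -3.2, 7, 1, 0, 0, 0, -18.5, -3.2, 11, 1, 0, 0, 0, -18.5, -3.2, 14.5, 1, 0, 0, 0, -18.5, -3.2, 16.5, 1, 0, 0, 0, -18.5, -3.2, 17, 1])

```text
time: 5.95
tool_pos: [0.4348, 0.0001, 0.0226]
ee_rot: [-3.133, -0.001, 1.568]
wrist_force: [0.2, -0.0, 0.4]
width: 0.0332
finger_force: 30.0
```

>>> move_arm(deltas=[0, 0, 0, 0, 0, 0, 1, 0, 0, 0, 0, 0, 0, 1, 0, 0, 0, 0, 0, 0, 1])

```text
time: 6.25
tool_pos: [0.4398, 0.0002, 0.0283]
ee_rot: [3.138, 0.0, 1.569]
wrist_force: [-0.1, -0.6, -0.9]
width: 0.0333
finger_force: 30.0
```

Run:
```python
from h import *
o=robot.get_obs();print(o["tool_pos"],o["width"],o["wrist_force"])
for n in("scene","side"):
    s,c=snap(n);P=pts(c,s);u,v=proj(c,[o["tool_pos"]])[0].astype(int);print(u,v)
    m=(np.hypot(P[...,0]-.44,P[...,1])<.025)&(P[...,2]>.01);print(P[m][:,2].min() if m.sum() else 0)
    save("dn"+n,cv2.resize(s["image"][v-50:v+50,u-60:u+60],(480,400)))
```

```text
[4.39799495e-01 1.88012298e-04 2.83307445e-02] 0.033310428398837945 [-0.09897814 -0.6362507  -0.90407461]
384 278
0.026525260231933245
243 287
0.024444631981453302
```

>>> move_arm(deltas=[0, 0, 0, 0, 0, 1, 1, 0, 0, 0, 0, 0, 1.7, 1, 0, 0, 0, 0, 0, 2.1, 1, 0, 0, 0, 0, 0, 2.2, 1, 0, 0, 0, 0, 0, 2.2, 1, 0, 0, 0, 0, 0, 2.2, 1])

```text
time: 6.95
tool_pos: [0.4386, 0.0, 0.0048]
ee_rot: [3.141, 0.0, 1.569]
wrist_force: [0.5, -0.7, -0.1]
width: 0.0328
finger_force: 30.0
```

>>> move_arm(deltas=[0, 0, 0, 0, 0, 0.1, 1, 0, 0, 0, 0, 0, 0.1, 1, 0, 0, 0, 0, 0, 0.1, 1])

```text
time: 7.25
tool_pos: [0.4385, 0.0001, 0.0038]
ee_rot: [3.141, 0.0, 1.569]
wrist_force: [0.1, 0.8, 0.5]
width: 0.0333
finger_force: 30.0
```

>>> move_arm(deltas=[0, 0, 0, 0, 0, 0.1, 1, 0, 0, 0, 0, 0, 0.1, 1, 0, 0, 0, 0, 0, 0.1, 1])

```text
time: 7.55
tool_pos: [0.4384, 0.0001, 0.0026]
ee_rot: [-3.142, 0.0, 1.569]
wrist_force: [1.2, -0.3, 0.4]
width: 0.0328
finger_force: 30.0
```

>>> move_arm(deltas=[0, 0, 0, 0, 0, 0.1, 1, 0, 0, 0, 0, 0, 0.1, 1, 0, 0, 0, 0, 0, 0.1, 1])

```text
time: 7.85
tool_pos: [0.4384, 0.0001, 0.0016]
ee_rot: [-3.142, 0.0, 1.569]
wrist_force: [0.1, -0.6, -0.4]
width: 0.033
finger_force: 30.0
```

>>> move_arm(deltas=[0, 0, 0, 0, 0, 0.05, 1, 0, 0, 0, 0, 0, 0.05, 1, 0, 0, 0, 0, 0, 0.05, 1])

```text
time: 8.15
tool_pos: [0.4384, 0.0001, 0.0016]
ee_rot: [-3.142, 0.0, 1.569]
wrist_force: [-3.1, -0.5, 5.8]
width: 0.0334
finger_force: 30.0
```

Run:
```python
from h import *
o=robot.get_obs();print(o["tool_pos"],o["wrist_force"],o["joint_torque"][:3])
s,c=snap("side");P=pts(c,s)
m=(np.hypot(P[...,0]-.439,P[...,1])<.022)&(P[...,2]>.002)&(P[...,2]<.02)
v,u=np.where(m);print(m.sum(),u.mean(),v.mean(),np.percentile(P[m][:,2],[0,5,50,95,100]))
t=s["image"][240:310,200:290];save("set",cv2.resize(t,(720,560),interpolation=cv2.INTER_CUBIC))
```

```text
[4.38397326e-01 7.25306089e-05 1.59437234e-03] [-3.11510352 -0.49272189  5.78533084] [ -0.09558117 -23.66277874 -25.56958258]
184 243.7173913043478 296.57065217391306 [0.00224978 0.00392284 0.00861439 0.01365211 0.01998862]
```

View pics/set.png

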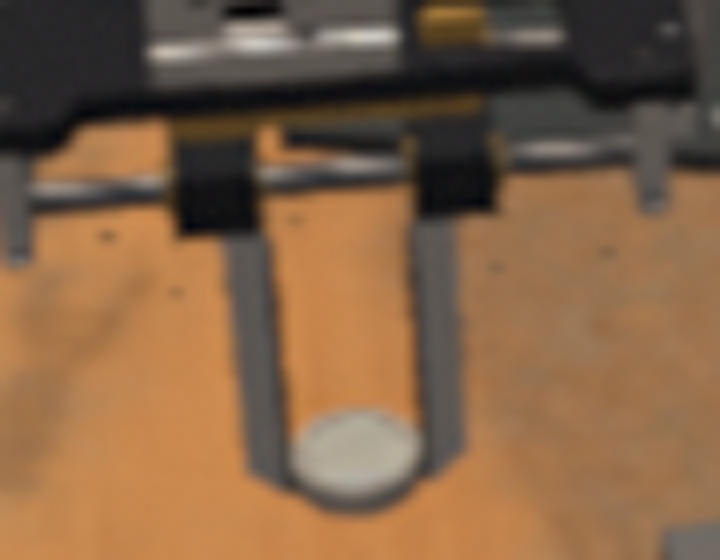

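The side crop shows the cap flat on the table between the fingertips, at crop pixel (355,455). A 5.8 N contact force has just appeared at the expected height, so I'll release and go up.

>>> move_arm(deltas=[0, 0, 0, 0, 0, 0, -1, 0, 0, 0, 0, 0, 0, -1, 0, 0, 0, 0, 0, 0, -1, 0, 0, 0, 0, 0, 0, -1, 0, 0, 0, 0, 0, -1, -1, 0, 0, 0, 0, 0, -4, -1, 0, 0, 0, 0, 0, -9, -1, 0, 0, 0, 0, 0, -14, -1])

```text
time: 9.0
tool_pos: [0.4376, 0.0002, 0.1427]
ee_rot: [-3.14, -0.0, 1.569]
wrist_force: [1.0, -0.0, 0.9]
width: 0.0922
finger_force: 0.0
```

>>> move_arm(deltas=[0, 0, 0, -4, 2, -5, -1, 0, 0, 0, -8, 4, -10, -1, 0, 0, 0, -12, 7, -12, -1, 0, 0, 0, -15, 10, -12, -1, 0, 0, 0, -15, 10.5, -12, -1, 0, 0, 0, -15, 10.5, -12, -1, 0, 0, 0, -15, 10.5, -12, -1])

```text
time: 9.7
tool_pos: [0.5429, -0.1502, 0.2611]
ee_rot: [-3.141, -0.001, 1.568]
wrist_force: [-0.6, 0.3, -0.6]
width: 0.0941
finger_force: 0.0
```

Run:
```python
from h import *
o=robot.get_obs();print(o["tool_pos"],o["ee_rot"],o["width"])
s,c=snap("wrist");P=pts(c,s);save("w2",s["image"])
for nm,z0,ctr in(("long",.1695,(.547,-.194)),("short",.11,(.54,-.123)),("cap",.010,(.438,0))):
    m=(abs(P[...,2]-z0)<.005)&(np.hypot(P[...,0]-ctr[0],P[...,1]-ctr[1])<.03)&(s["depth"]>0)
    if m.sum()<50: print(nm,m.sum());continue
    cs,_=cv2.findContours(m.astype(np.uint8),0,2);e=cv2.minEnclosingCircle(max(cs,key=len));print(nm,m.sum(),e,onz(c,[e[0]],z0),P[m].mean(0),np.ptp(P[m],axis=0),np.median(P[m][:,2]))
```

```text
[ 0.54294987 -0.1501574   0.26109687] [-3.14074414e+00 -5.89497089e-04  1.56829365e+00] 0.0941449803153118
long 899 ((317.859375, 299.32501220703125), 17.36873435974121) [[ 0.54388707 -0.19007693  0.1695    ]] [ 0.54391305 -0.1901532   0.16993088] [0.02240231 0.02349802 0.00813861] 0.17009687509583293
short 682 ((312.7814025878906, 193.8894500732422), 15.04475212097168) [[ 0.54013982 -0.12415747  0.11      ]] [ 0.54014708 -0.12421681  0.110127  ] [0.02325804 0.02272109 0.00776513] 0.11016442876110633
cap 958 ((211.20297241210938, 59.041255950927734), 18.175352096557617) [[ 0.43945126 -0.00228964  0.01      ]] [ 0.43865427 -0.00229276  0.00966831] [0.03288215 0.03448733 0.00751211] 0.009690046428612514
```

View pics/w2.png

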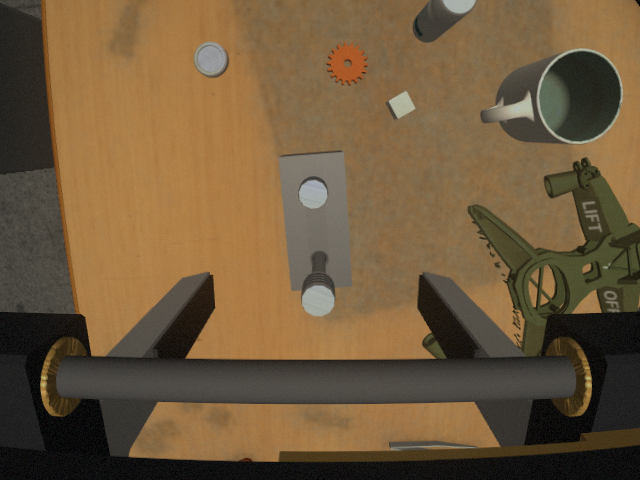

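The wrist view shows the cap flat on the table at (211,59), the short rod at (313,194) and the long rod's head at (318,299). The long head is at z 0.170, as it should be. I'll move over it, go down and check.

>>> move_arm(deltas=[0, 0, 0, -2, 0.1, 0, -1, 0, 0, 0, -4.1, 0.1, 2, -1, 0, 0, 0, -4.1, 0.1, 5.5, -1, 0, 0, 0, -4.1, 0.1, 9, -1, 0, 0, 0, -4.1, 0.1, 11.5, -1, 0, 0, 0, -4.1, 0.1, 12.4, -1, 0, 0, 0, -4.1, 0.1, 12.4, -1, 0, 0, 0, -4.1, 0.1, 12.4, -1])

```text
time: 10.55
tool_pos: [0.5446, -0.1909, 0.1391]
ee_rot: [3.139, 0.001, 1.57]
wrist_force: [-0.3, -0.3, -0.0]
width: 0.0938
finger_force: 0.0
```

Run:
```python
from h import *
o=robot.get_obs();print(o["tool_pos"],o["ee_rot"],o["wrist_force"])
s,c=snap("wrist");P=pts(c,s);z0=.17
m=(abs(P[...,2]-z0)<.005)&(np.hypot(P[...,0]-.544,P[...,1]+.191)<.02)&(s["depth"]>0)
cs,_=cv2.findContours(m.astype(np.uint8),0,2);e=cv2.minEnclosingCircle(max(cs,key=len));print(m.sum(),e,onz(c,[e[0]],z0),P[m].mean(0),np.ptp(P[m],axis=0))
```

```text
[ 0.54459074 -0.1908739   0.13905422] [3.13912624e+00 1.17409914e-03 1.56953417e+00] [-0.3261226  -0.33823352 -0.00866603]
2782 ((315.1668395996094, 318.8232727050781), 30.57651138305664) [[ 0.54379889 -0.18986524  0.17      ]] [ 0.54381669 -0.18985012  0.16994506] [0.02320225 0.02317115 0.00722722]
```

>>> move_arm(deltas=[0, 0, 0, 0.1, -0.05, 0, -1, 0, 0, 0, 0.1, -0.05, 0, 1, 0, 0, 0, 0.1, -0.05, 0, 1, 0, 0, 0, 0.1, -0.05, 0, 1, 0, 0, 0, 0.1, -0.05, 0, 1, 0, 0, 0, 0.1, -0.05, 0, 1, 0, 0, 0, 0.1, -0.05, 0, 1, 0, 0, 0, 0.1, -0.05, 0, 1])

```text
time: 11.4
tool_pos: [0.5435, -0.1901, 0.1371]
ee_rot: [-3.141, 0.0, 1.569]
wrist_force: [0.1, 0.2, -0.1]
width: 0.0415
finger_force: 0.0
```

>>> move_arm(deltas=[0, 0, 0, 0, 0, 0, 1, 0, 0, 0, 0, 0, 0, 1, 0, 0, 0, 0, 0, 0, 1, 0, 0, 0, 0, 0, 0, 1])

```text
time: 11.8
tool_pos: [0.5439, -0.1902, 0.1372]
ee_rot: [3.141, 0.0, 1.569]
wrist_force: [1.3, -0.3, -1.2]
width: 0.0234
finger_force: 29.9
```

>>> move_arm(deltas=[0, 0, 0, 0, 0, -0.5, 1, 0, 0, 0, 0, 0, -1.5, 1, 0, 0, 0, 0, 0, -3, 1, 0, 0, 0, 0, 0, -5, 1, 0, 0, 0, 0, 0, -7.5, 1, 0, 0, 0, 0, 0, -10.5, 1, 0, 0, 0, 0, 0, -13.5, 1, 0, 0, 0, 0, 0, -16, 1])

```text
time: 12.6
tool_pos: [0.5427, -0.1899, 0.3007]
ee_rot: [3.141, 0.001, 1.569]
wrist_force: [-0.4, -1.3, -1.3]
width: 0.0238
finger_force: 29.9
```

>>> move_arm(deltas=[0, 0, 0, 0, 0, 0, 1, 0, 0, 0, 0, 0, 0, 1, 0, 0, 0, 0, 0, 0, 1, 0, 0, 0, 0, 0, 0, 1])

```text
time: 13.0
tool_pos: [0.5427, -0.1898, 0.295]
ee_rot: [-3.138, -0.002, 1.569]
wrist_force: [0.5, -0.5, -1.5]
width: 0.0236
finger_force: 29.9
```

```bash
cat >> h.py <<'E'
def shank(verbose=1):
    """fit rod axis below the head by depth points of both fixed cams; return tip xy, axis"""
    o=robot.get_obs();t=np.array(o["tool_pos"]);out={}
    for n in("scene","side"):
        s,c=snap(n);P=pts(c,s)
        rel=P-t
        m=(np.hypot(rel[...,0],rel[...,1])<.022)&(rel[...,2]<-.012)&(rel[...,2]>-.135)&(s["depth"]>0)
        v,u=np.where(m);Q=P[m]
        # centre of silhouette per image row -> rays; keep sub-height mid
        rows=[]
        for r in np.unique(v):
            uu=u[v==r];rows.append((uu.mean(),r,len(uu)))
        out[n]=(c,np.array(rows),Q,s)
    return o,out
def axis_fit(out,zlo,zhi,near):
    """intersect two planes: each camera + mid line of shank"""
    N=[];D=[]
    for n,(c,rows,Q,s) in out.items():
        pr=proj(c,[[near[0],near[1],zlo],[near[0],near[1],zhi]])
        k=(rows[:,1]<pr[0,1])&(rows[:,1]>pr[1,1])
        o_,d=rays(c,rows[k,:2]);d/=np.linalg.norm(d,axis=1)[:,None]
        nrm=np.linalg.svd(d)[2][2];N.append(nrm);D.append(nrm@o_)
    N=np.array(N);D=np.array(D)
    f=lambda z:np.linalg.solve(N[:,:2],D-N[:,2]*z)
    return f
E
python3 - <<'E'
from h import *
o,out=shank();t=o["tool_pos"];print(t,o["ee_rot"],o["width"],o["finger_force"],o["wrist_force"])
f=axis_fit(out,t[2]-.12,t[2]-.02,t)
print("axis at TCP z",f(t[2]),"at tip",f(t[2]-.127))
ims=[]
for n,(c,r,Q,s) in out.items():
    print(n,len(r),Q[:,2].min(),r[::8].round(1).tolist())
    u,v=proj(c,[t])[0].astype(int);ims.append(cv2.resize(s["image"][max(0,v-60):v+140,u-65:u+65],(390,600)))
save("rod",np.hstack(ims))
E
```

```text
[ 0.54271342 -0.18977688  0.29497918] [-3.13761974e+00 -1.69182995e-03  1.56876273e+00] 0.023632204085189817 29.93267297744751 [ 0.52702475 -0.54339134 -1.48498282]
axis at TCP z [ 0.54550543 -0.19201861] at tip [ 0.54602454 -0.19291485]
scene 46 0.16770476711306892 [[419.0, 144.0, 1.0], [421.5, 152.0, 6.0], [420.0, 160.0, 5.0], [420.0, 168.0, 5.0], [419.0, 176.0, 5.0], [419.0, 184.0, 5.0]]
side 59 0.1673937271843733 [[308.2, 232.0, 4.0], [308.0, 240.0, 7.0], [308.0, 248.0, 7.0], [308.0, 256.0, 7.0], [308.0, 264.0, 7.0], [308.0, 272.0, 7.0], [308.0, 280.0, 7.0], [308.5, 288.0, 6.0]]
```

View pics/rod.png

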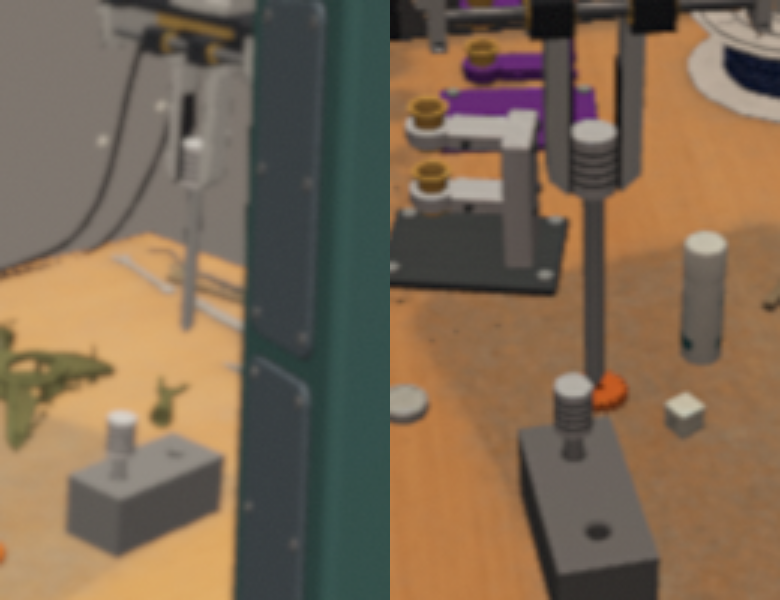

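The side crop shows the rod hanging straight, with its tip free above the holder and the short rod still in its bore. The tip is at z 0.168 and the lean is under 1.2 mm over its length. I'll carry it over to the stand.

>>> move_arm(deltas=[0, 0, 0, 2, -0.4, 0, 1, 0, 0, 0, 6, -1.2, 0, 1, 0, 0, 0, 10.5, -2.1, 0, 1, 0, 0, 0, 15, -3, 0, 1, 0, 0, 0, 19.5, -3.9, 0, 1, 0, 0, 0, 24, -4.8, 0, 1, 0, 0, 0, 28, -5.6, 0, 1, 0, 0, 0, 31, -6.2, 0, 1])

```text
time: 13.9
tool_pos: [0.4803, 0.1232, 0.2973]
ee_rot: [-3.141, -0.001, 1.571]
wrist_force: [-0.1, 0.0, -1.5]
width: 0.0233
finger_force: 29.9
```

>>> move_arm(deltas=[0, 0, 0, 3, -0.5, 0, 1, 0, 0, 0, 5, -0.8, 0, 1, 0, 0, 0, 6.4, -0.9, 0, 1, 0, 0, 0, 6.4, -0.9, 0, 1, 0, 0, 0, 6.4, -0.9, 0, 1, 0, 0, 0, 6.4, -0.9, 0, 1, 0, 0, 0, 6.4, -0.9, 0, 1, 0, 0, 0, 6.4, -0.9, 0, 1])

```text
time: 14.7
tool_pos: [0.4735, 0.1833, 0.2972]
ee_rot: [3.142, 0.0, 1.567]
wrist_force: [-0.3, 0.1, -2.0]
width: 0.0237
finger_force: 29.9
```

```bash
cat >> h.py <<'E'
def bore(near):
    """bronze mask -> top rim ellipse centre in both cams, for mouth at z=.135 and lower mouth .079"""
    res={}
    for n in("scene","side","wrist"):
        s,c=snap(n);hsv=cv2.cvtColor(s["image"],cv2.COLOR_RGB2HSV);P=pts(c,s)
        for nm,z in(("up",.135),("lo",.079)):
            m=(np.hypot(P[...,0]-near[0],P[...,1]-near[1])<.021)&(abs(P[...,2]-z+.003)<.008)&(s["depth"]>0)
            v,u=np.where(m)
            if len(v)<20: continue
            res[n,nm]=(c,s,m,P[m])
    return res
E
python3 - <<'E'
from h import *
o,out=shank();t=o["tool_pos"];print(t,o["ee_rot"],o["width"],o["wrist_force"])
f=axis_fit(out,t[2]-.115,t[2]-.02,t)
print("rod at TCP z",f(t[2]),"tip",f(t[2]-.127),[Q[:,2].min() for _,_,Q,_ in out.values()])
for n,(c,r,Q,s) in out.items(): print(n,r[::6].round(1).tolist())
a=[];ims=[]
for n in("scene","side"):
    s,c=snap(n);u,v=proj(c,[[.473,.183,.13]])[0].astype(int)
    ims.append(cv2.resize(s["image"][v-50:v+50,u-32:u+33],(390,600),interpolation=cv2.INTER_CUBIC));print(n,u-32,v-50)
    P=pts(c,s)
    for z in(.135,.079):
        q=(np.hypot(P[...,0]-.473,P[...,1]-.183)<.025)&(abs(P[...,2]-z)<.006)&(s["depth"]>0);print(z,q.sum(),((P[q].min(0)+P[q].max(0))/2).round(4),np.ptp(P[q],axis=0).round(3))
save("abv",np.hstack(ims))
E
```

```text
[0.47349173 0.18327009 0.29718585] [3.14151592e+00 1.88482318e-04 1.56735212e+00] 0.023685851369526265 [-0.34134865  0.12749596 -2.01681129]
rod at TCP z [0.47478039 0.18125135] tip [0.47829836 0.17842936] [np.float64(0.16934443198851357), np.float64(0.16857757504956772)]
scene [[308.5, 187.0, 6.0], [309.0, 193.0, 5.0], [309.5, 199.0, 6.0], [309.5, 205.0, 6.0], [309.5, 211.0, 6.0], [309.5, 217.0, 6.0], [309.5, 223.0, 6.0], [310.0, 229.0, 5.0], [310.0, 235.0, 5.0]]
side [[250.0, 135.0, 1.0], [249.0, 141.0, 7.0], [249.5, 147.0, 6.0], [250.5, 153.0, 6.0], [251.0, 159.0, 5.0], [251.5, 165.0, 6.0], [251.5, 171.0, 6.0], [252.0, 177.0, 5.0], [252.5, 183.0, 4.0]]
scene 277 205
0.135 83 [0.4743 0.1827 0.1331] [0.032 0.029 0.008]
0.079 86 [0.4738 0.1834 0.0773] [0.032 0.031 0.007]
side 219 148
0.135 67 [0.4759 0.1794 0.1328] [0.029 0.034 0.007]
0.079 68 [0.4763 0.1808 0.0769] [0.028 0.034 0.007]
```

View pics/abv.png

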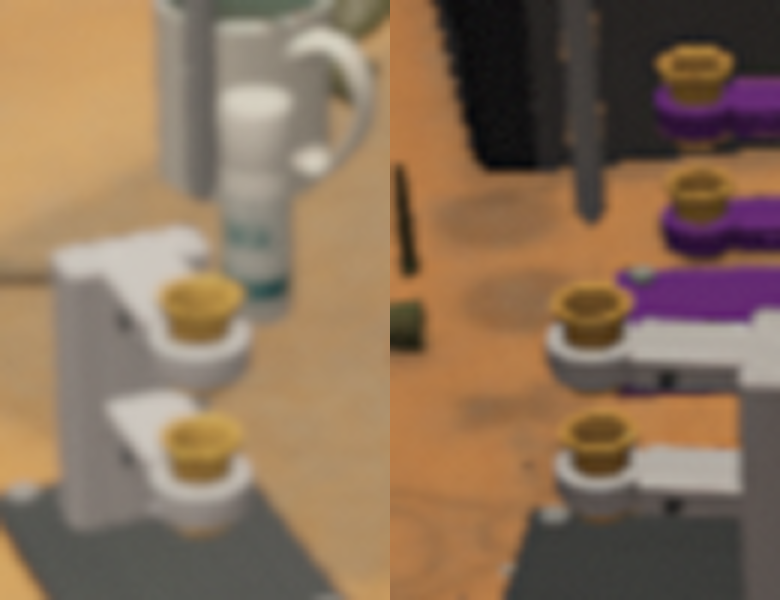

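In the scene crop the rod (crop x≈200) lines up with the bronze mouths (x≈201). In the side crop the tip is at (590,210), with the mouths at (591,300) and (599,430). The alignment is already within about 2 mm, so I'll refine it with bronze colour masks and the wrist camera.

```bash
cat >> h.py <<'E'
def edges(im,row,u0,half,tol):
    """subpixel left/right edges of a bar ~2*half wide near u0"""
    p=cv2.GaussianBlur(im,(1,5),0)[row].astype(float)
    g=np.linalg.norm(p[2:]-p[:-2],axis=1);x=np.arange(1,639)
    e=[]
    for s in(-1,1):
        w=g*(abs(x-(u0+s*half))<=tol);w=np.clip(w-w.max()*.3,0,None)
        if w.max()<4:return None
        e.append((w*x).sum()/w.sum())
    return e
def plane(c,uv):
    o,d=rays(c,uv);d/=np.linalg.norm(d,axis=1)[:,None];n=np.linalg.svd(d)[2][2];return n,n@o
def cross(pl,z):
    N=np.array([p[0] for p in pl]);D=np.array([p[1] for p in pl]);return np.linalg.solve(N[:,:2],D-N[:,2]*z)
def measure():
    o=robot.get_obs();t=o["tool_pos"];rp=[];bp=[]
    for n in("scene","side"):
        s,c=snap(n);im=s["image"]
        zz=np.linspace(max(t[2]-.115,.14),t[2]-.015,60);uv=proj(c,np.c_[np.tile(t[:2],(60,1)),zz])
        f=c[0][0,0];dep=np.linalg.norm(c[2][:3,3]-t);half=.006*f/dep;E=[]
        for u,v in uv:
            e=edges(im,int(round(v)),u,half,3)
            if e and abs(e[1]-e[0]-2*half)<1.5:E.append((sum(e)/2,round(v)))
        E=np.array(E);k=np.polyfit(E[:,1],E[:,0],1);r=E[:,0]-np.polyval(k,E[:,1]);E=E[abs(r)<2*np.std(r)+.1]
        rp.append(plane(c,E));
        h=cv2.cvtColor(im,cv2.COLOR_RGB2HSV);m=(h[...,0]>14)&(h[...,0]<28)&(h[...,1]>110)
        B=[]
        for z in(.13,.074):
            u,v=proj(c,[[.4745,.182,z]])[0]
            mm=np.zeros_like(m);mm[int(v)-9:int(v)+9,int(u)-9:int(u)+10]=1;mm&=m
            k_,l,st,ce=cv2.connectedComponentsWithStats(mm.astype(np.uint8))
            i=1+st[1:,4].argmax()
            for r in range(st[i][1]+1,st[i][1]+st[i][3]-1):
                x=np.where(l[r]==i)[0]
                if len(x)>=6:
                    e=edges(im,r,(x[0]+x[-1])/2,(x[-1]-x[0]+1)/2,2)
                    if e:B.append((sum(e)/2,r))
        B=np.array(B);bp.append(plane(c,B));print(n,"rod rows",len(E),"bush rows",len(B),"bush mid",B[::3].round(1).tolist())
    print("TCP",t,"rot",o["ee_rot"])
    print("rod@tcp",cross(rp,t[2]).round(4),"rod@tip",cross(rp,t[2]-.127).round(4),"bore@.135",cross(bp,.135).round(4),"bore@.06",cross(bp,.06).round(4))
def wristm():
    o=robot.get_obs();t=o["tool_pos"];s,c=snap("wrist");P=pts(c,s);d=s["depth"]>0
    m=d&(np.hypot(P[...,0]-t[0],P[...,1]-t[1])<.02)&(P[...,2]<t[2]-.01)&(P[...,2]>t[2]-.135)&(P[...,2]>.14)
    Q=P[m];print("wrist shank",m.sum(),Q[:,2].min() if m.sum() else 0)
    if m.sum()>50:
        for a in np.arange(Q[:,2].min(),Q[:,2].max(),.02):
            q=Q[(Q[:,2]>=a)&(Q[:,2]<a+.02)]
            if len(q)>10:print(round(a,3),len(q),"x mid",((q[:,0].min()+q[:,0].max())/2).round(4),"x mean",q[:,0].mean().round(4),"y",q[:,1].min().round(4),q[:,1].max().round(4))
    h=cv2.cvtColor(s["image"],cv2.COLOR_RGB2HSV)
    m=d&(h[...,1]>90)&(abs(P[...,2]-.131)<.007)&(np.hypot(P[...,0]-.473,P[...,1]-.184)<.025);Q=P[m]
    if m.sum()>30:print("wrist mouth",m.sum(),"x",Q[:,0].min().round(4),Q[:,0].max().round(4),"y",Q[:,1].min().round(4),Q[:,1].max().round(4))
    return s
E
python3 - <<'E'
from h import *
measure();s=wristm();save("w3",s["image"])
E
```

```text
scene rod rows 56 bush rows 20 bush mid [[311.3, 251.0], [310.3, 254.0], [309.6, 257.0], [309.6, 260.0], [310.8, 276.0], [310.8, 279.0], [309.9, 282.0]]
side rod rows 59 bush rows 21 bush mid [[251.3, 195.0], [251.9, 198.0], [252.4, 201.0], [252.4, 204.0], [252.4, 217.0], [253.8, 220.0], [253.7, 223.0]]
TCP [0.47337193 0.18373974 0.29716164] rot [-3.14157966e+00  8.03714835e-05  1.56820693e+00]
rod@tcp [0.4755 0.1823] rod@tip [0.4757 0.1805] bore@.135 [0.4743 0.1806] bore@.06 [0.4751 0.1802]
wrist shank 709 0.17554980488873656
0.176 90 x mid 0.474 x mean 0.4741 y 0.181 0.186
0.196 105 x mid 0.4738 x mean 0.4739 y 0.1819 0.1864
0.216 137 x mid 0.4737 x mean 0.4736 y 0.1821 0.187
0.236 165 x mid 0.4734 x mean 0.4735 y 0.1825 0.1872
0.256 208 x mid 0.4733 x mean 0.4733 y 0.1827 0.1877
wrist mouth 588 x 0.458 0.4867 y 0.1692 0.1976
```

Both views agree within about 3 mm in y and 1 mm in x, and the rod leans about 0.016 rad toward -y. I'll straighten it, shift -1 mm in x, and lower the tip into the funnel.

>>> move_arm(deltas=[0, 0.016, 0, 0, -0.1, 0.5, 1, 0, 0.016, 0, 0, -0.1, 1.5, 1, 0, 0.016, 0, 0, -0.1, 2.5, 1, 0, 0.016, 0, 0, -0.1, 3.1, 1, 0, 0.016, 0, 0, -0.1, 3.3, 1, 0, 0.016, 0, 0, -0.1, 3.3, 1, 0, 0.016, 0, 0, -0.1, 3.3, 1, 0, 0.016, 0, 0, -0.1, 3.3, 1])

```text
time: 15.85
tool_pos: [0.4725, 0.1841, 0.2647]
ee_rot: [3.141, -0.016, 1.569]
wrist_force: [0.0, 0.4, -0.9]
width: 0.0235
finger_force: 29.9
```

Run:
```python
from h import *
measure();s=wristm();print(robot.get_obs()["wrist_force"])
b,c=snap("side");u,v=250,200;a,c2=snap("scene")
save("fun",np.hstack([cv2.resize(s["image"][120:400,220:420],(343,480)),cv2.resize(a["image"][180:270,285:335],(222,480),interpolation=2),cv2.resize(b["image"][130:220,225:275],(222,480),interpolation=2)]))
```

```text
scene rod rows 56 bush rows 19 bush mid [[311.2, 252.0], [310.2, 255.0], [309.7, 258.0], [313.2, 274.0], [310.7, 277.0], [309.7, 280.0], [309.9, 283.0]]
side rod rows 55 bush rows 19 bush mid [[250.9, 196.0], [251.7, 199.0], [252.5, 202.0], [252.8, 216.0], [254.2, 219.0], [253.5, 222.0], [253.7, 225.0]]
TCP [0.47253293 0.18411096 0.26469969] rot [ 3.14053864 -0.01616522  1.56885372]
rod@tcp [0.4741 0.1838] rod@tip [0.4758 0.1795] bore@.135 [0.4742 0.1809] bore@.06 [0.4754 0.1802]
wrist shank 708 0.1440749612745279
0.144 94 x mid 0.4732 x mean 0.4734 y 0.1831 0.1879
0.164 109 x mid 0.473 x mean 0.473 y 0.1838 0.1881
0.184 133 x mid 0.4729 x mean 0.4729 y 0.1832 0.1882
0.204 171 x mid 0.4726 x mean 0.4727 y 0.1838 0.1886
0.224 198 x mid 0.4725 x mean 0.4725 y 0.1835 0.1885
wrist mouth 641 x 0.4578 0.487 y 0.1698 0.1973
[-0.38710786 -1.41336002 -1.62189296]
```

View pics/fun.png

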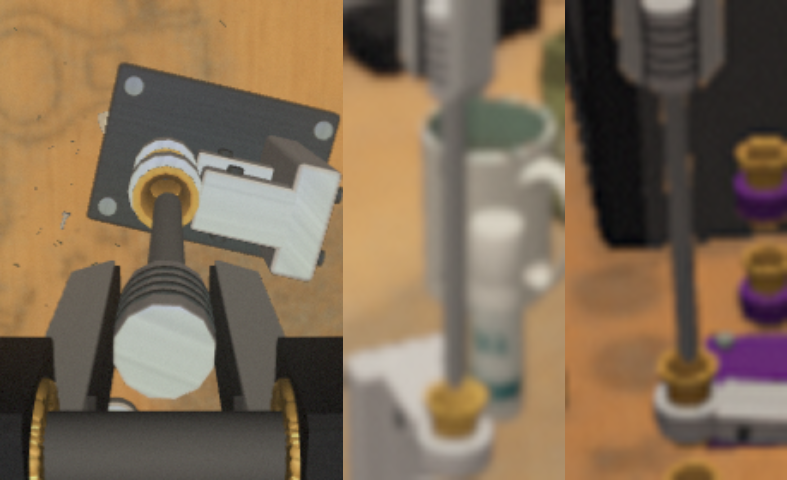

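The last view shows the tip centred in the funnel in all three crops: wrist tip (167,196) against mouth (166,196), scene 455 against 457, side 688 against 687. The lean is gone, so I'll go down slowly and watch the force.

>>> move_arm(deltas=[0, 0, 0, 0, 0, 0.4, 1, 0, 0, 0, 0, 0, 0.8, 1, 0, 0, 0, 0, 0, 1.2, 1, 0, 0, 0, 0, 0, 1.6, 1, 0, 0, 0, 0, 0, 2, 1, 0, 0, 0, 0, 0, 2, 1, 0, 0, 0, 0, 0, 2, 1])

```text
time: 16.8
tool_pos: [0.4722, 0.1843, 0.244]
ee_rot: [-3.141, -0.016, 1.569]
wrist_force: [0.6, -0.2, -1.6]
width: 0.0234
finger_force: 29.9
```

>>> move_arm(deltas=[0, 0, 0, 0, 0, 0.5, 1, 0, 0, 0, 0, 0, 1, 1, 0, 0, 0, 0, 0, 1, 1, 0, 0, 0, 0, 0, 1, 1])

```text
time: 17.2
tool_pos: [0.4721, 0.1845, 0.2338]
ee_rot: [-3.141, -0.016, 1.569]
wrist_force: [-0.2, -0.4, -0.8]
width: 0.0232
finger_force: 29.9
```

The tip is in the bore with no contact; the force is just the rod's weight. Since the tool is tilted 0.016, I'll compensate the sideways drift as it goes down.

>>> move_arm(deltas=[0, 0, 0, -0.06, 0, 0.4, 1, 0, 0, 0, -0.07, 0, 0.8, 1, 0, 0, 0, -0.075, 0, 1.2, 1, 0, 0, 0, -0.08, 0, 1.6, 1, 0, 0, 0, -0.085, 0, 2, 1, 0, 0, 0, -0.085, 0, 2, 1, 0, 0, 0, -0.085, 0, 2, 1])

```text
time: 17.9
tool_pos: [0.4722, 0.184, 0.214]
ee_rot: [-3.141, -0.016, 1.569]
wrist_force: [-0.0, -0.2, -1.5]
width: 0.0234
finger_force: 29.9
```

Run:
```python
from h import *
o=robot.get_obs();print(o["tool_pos"],o["wrist_force"],o["wrist_torque"],o["width"])
# rod axis vs bore between the bushes, from side/scene: visible tip?
t=o["tool_pos"]
for n in("scene","side"):
    s,c=snap(n);P=pts(c,s)
    q=(np.hypot(P[...,0]-.4747,P[...,1]-.181)<.012)&(P[...,2]>.079)&(P[...,2]<.098)&(s["depth"]>0);print(n,q.sum(),P[q].mean(0) if q.sum() else 0)
```

```text
[0.472228   0.18397865 0.21404855] [-0.02373853 -0.2119162  -1.4679058 ] [-0.12062279 -0.05634959  0.00859914] 0.023441399327941106
scene 18 [0.47168824 0.18101027 0.08991947]
side 13 [0.47562131 0.1759522  0.09216996]
```

>>> move_arm(deltas=[0, 0, 0, -0.005, 0, 0.4, 1, 0, 0, 0, -0.01, 0, 0.8, 1, 0, 0, 0, -0.02, 0, 1.2, 1, 0, 0, 0, -0.025, 0, 1.6, 1, 0, 0, 0, -0.03, 0, 2, 1, 0, 0, 0, -0.03, 0, 2, 1])

```text
time: 18.6
tool_pos: [0.4718, 0.1839, 0.1932]
ee_rot: [-3.14, -0.015, 1.569]
wrist_force: [0.4, -0.7, -1.7]
width: 0.0232
finger_force: 29.9
```

>>> move_arm(deltas=[0, 0, 0, -0.01, 0, 0.4, 1, 0, 0, 0, -0.015, 0, 0.8, 1, 0, 0, 0, -0.02, 0, 1.2, 1, 0, 0, 0, -0.02, 0, 1.2, 1, 0, 0, 0, -0.02, 0, 1.2, 1])

```text
time: 19.1
tool_pos: [0.4722, 0.184, 0.182]
ee_rot: [-3.141, -0.016, 1.569]
wrist_force: [0.0, 0.4, -1.2]
width: 0.0234
finger_force: 29.9
```

>>> move_arm(deltas=[0, 0, 0, -0.005, 0, 0.4, 1, 0, 0, 0, -0.01, 0, 0.8, 1, 0, 0, 0, -0.02, 0, 1.2, 1, 0, 0, 0, -0.025, 0, 1.6, 1, 0, 0, 0, -0.03, 0, 1.6, 1])

```text
time: 19.6
tool_pos: [0.4718, 0.1838, 0.1651]
ee_rot: [-3.14, -0.015, 1.569]
wrist_force: [0.0, 0.2, -1.5]
width: 0.0233
finger_force: 29.9
```

>>> move_arm(deltas=[0, 0, 0, -0.005, 0, 0.4, 1, 0, 0, 0, -0.01, 0, 0.8, 1, 0, 0, 0, -0.02, 0, 1.2, 1, 0, 0, 0, -0.025, 0, 1.5, 1, 0, 0, 0, -0.025, 0, 1.5, 1, 0, 0, 0, -0.025, 0, 1.5, 1])

```text
time: 20.2
tool_pos: [0.4723, 0.1839, 0.1511]
ee_rot: [-3.141, -0.016, 1.569]
wrist_force: [0.6, -0.4, -1.6]
width: 0.0233
finger_force: 29.9
```

Run:
```python
from h import *
o=robot.get_obs();t=o["tool_pos"];print(o["time"],t,o["wrist_force"],o["wrist_torque"],o["width"],o["finger_force"])
for n in("scene","side"):
    s,c=snap(n);P=pts(c,s);d=s["depth"]>0
    q=d&(np.hypot(P[...,0]-.4747,P[...,1]-.181)<.010)&(P[...,2]>.012)&(P[...,2]<.042);v,u=np.where(q)
    print(n,"below low bush",q.sum(),np.percentile(P[q][:,2],[0,25,50,100]).round(4) if q.sum() else 0)
    q=d&(np.hypot(P[...,0]-.4747,P[...,1]-.181)<.018)&(P[...,2]>.125)&(P[...,2]<.2);print(np.histogram(P[q][:,2],np.arange(.125,.2,.005)))
    q=d&(np.hypot(P[...,0]-.439,P[...,1])<.03)&(P[...,2]>.004);print("cap",q.sum(),P[q].mean(0) if q.sum() else 0)
```

```text
20.2 [0.4722578  0.18392816 0.15105939] [ 0.5736665  -0.39008072 -1.60541673] [-0.02780949 -0.07389508  0.02287576] 0.02325253073099033 29.932713210582733
scene below low bush 28 [0.0124 0.0302 0.0323 0.0408]
(array([30, 54, 19, 12,  3, 13, 16, 13, 17, 12, 18, 32, 21, 19, 15]), array([0.125, 0.13 , 0.135, 0.14 , 0.145, 0.15 , 0.155, 0.16 , 0.165,
       0.17 , 0.175, 0.18 , 0.185, 0.19 , 0.195, 0.2  ]))
cap 121 [0.4367365  0.00159828 0.00881157]
side below low bush 23 [0.0129 0.0292 0.0323 0.0409]
(array([22, 49, 19,  9,  7, 24, 35, 27, 29, 29, 33, 63,  9,  8,  9]), array([0.125, 0.13 , 0.135, 0.14 , 0.145, 0.15 , 0.155, 0.16 , 0.165,
       0.17 , 0.175, 0.18 , 0.185, 0.19 , 0.195, 0.2  ]))
cap 158 [ 0.44116281 -0.00651299  0.00856909]
```

The head top is at 0.184, so the tip is at about 0.024: 20 mm below the lower bushing and 14 mm above the plate. The head's underside is at 0.149, 14 mm above the mouth. I'll let it settle and hand in.

>>> move_arm(deltas=[0, 0, 0, 0, 0, 0, 1, 0, 0, 0, 0, 0, 0, 1, 0, 0, 0, 0, 0, 0, 1, 0, 0, 0, 0, 0, 0, 1, 0, 0, 0, 0, 0, 0, 1])

```text
time: 20.8
tool_pos: [0.4723, 0.1839, 0.1512]
ee_rot: [3.142, -0.016, 1.569]
wrist_force: [0.4, -0.1, -1.1]
width: 0.0236
finger_force: 29.9
```

```bash
python3 -c "
from h import *
o=robot.get_obs();print(o['tool_pos'],o['wrist_force'],o['width']);print(robot.close_job())"
```

```text
[0.47227308 0.18394169 0.15116694] [ 0.38191113 -0.1274515  -1.11211485] 0.023604551189248923
the job is handed in; nothing more can be done
None
```

I handed the job in at about 21 s: the cap lies flat on the table, and the arm holds the long rod by its head through both bushings, point about 20 mm below the lower one and 14 mm above the foot plate.

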